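Square a gift carton into the packing fence

TASK

Push the flat gift carton that stands in front of the packing fence along the bench until its long side lies flush against the back rail and one end sits snug against the stop block, which is clamped at one end of the rail. Only push it with the fingers: do not lift, tip or carry it, and leave the round tin at the other end of the rail, the cocoa shaker and the small truffle box where they are. Finish clear of everything.

Things in the scene. Friction and masses are not known exactly. Their poses are not given: they have to be found in the camera images.
- carton: Loose, to be pushed: closed gift carton, plain cream sides and lid, about 0.3 kg. Straight sides 120 mm (x) by 160 mm (y); the lid edge stands out 1.5 mm more; top 62 mm high (solid up to 50 mm). Origin: centre of its underside; z up. Starts before the middle of the rail, on the robot's side, with a gap to it, its y within 0.25 rad of the rail's y.
- rail: Fixed back rail of the fence: straight dark wooden bar with flat brass screw heads, 20 mm thick (x), 520 mm long (y), 30 mm high, beyond the carton. Origin: centre of its underside; x points away from the robot across the rail, y along it to the left, z up. Its front face is at x = -10 mm in this frame. Turned up to 0.12 rad.
- stop: Fixed stop block, at the left or the right end of the rail: dark wood, 80 mm long (x), 20 mm wide (y), 30 mm high, steel strap and brass thumbscrew on top (49 mm high), square out from the rail's front face toward the robot. Origin: centre of its underside, at x = -50 mm, y = +240 or -240 mm of the rail; axes as the rail's. Its inner face, 10 mm from the origin, faces the rail's middle.
- tin: Bystander: a loose round tin with lid, 70 mm across, 36 mm high, standing just in front of the rail at the end opposite to the stop block. Origin: centre of its underside.
- shaker: Bystander: a loose upright cocoa shaker, 61 mm across, 97 mm high, at the bench's front to the left. Origin: centre of its underside.
- ballotin: Bystander: a small loose closed card truffle box, wider at the top, 65 x 93 x 43 mm high, at the bench's front to the right. Origin: centre of its underside.

How it is judged (in metres and radians):
At the end, for the whole second after the job is handed in: The carton stands upright on the bench, at rest, its long side within 6 mm of the back rail's face and turned less than 0.06 rad from it, and its end within 6 mm of the stop block's inner face (x of carton in the frame of rail between -0.076 and -0.064 m and y of carton in the frame of rail between -0.17 and 0.17 m and y of carton in the frame of stop between -0.096 and 0.096 m and angle between the x axis of carton and the x axis of rail, either way round below 0.06 rad and angle between carton's own z axis and vertical below 0.05 rad and height (world z) of carton below 0.006 m and linear speed of carton below 0.01 m/s); the robot touches nothing.
It fails at once if the carton is lifted off the bench or tipped (height (world z) of carton above 0.015 m or angle between carton's own z axis and vertical above 0.2 rad).
It fails at once if the round tin is moved by more than 15 mm or tipped (distance of tin from where it was at the start of the episode above 0.015 m or angle between tin's own z axis and vertical above 0.3 rad).
It fails at once if the cocoa shaker is moved by more than 15 mm or tipped (distance of shaker from where it was at the start of the episode above 0.015 m or angle between shaker's own z axis and vertical above 0.3 rad).
It fails at once if the small truffle box is moved by more than 15 mm or tipped (distance of ballotin from where it was at the start of the episode above 0.015 m or angle between ballotin's own z axis and vertical above 0.3 rad).
It also fails if it takes over 64 s, if anything falls off the work surface, if the arm or the gripper's body presses on something with over 40 N, if the wrist force passes 120 N, or if a joint passes its speed limit or range.

ROBOT

A 6-joint arm with a two-finger parallel gripper is mounted at the origin on a cart in front of the work surface, level with it; the furniture and walls round the work are solid. World frame = base frame: x ahead of the robot, y to its left, z up, the work surface at z = 0. Lengths are in mm, angles in rad, forces in N, time in s.
With the tool pointing down it reaches from about 325 to 1000 mm from the base axis. Payload 5.1 kg.
Tool frame: the origin (TCP) lies on the mounting face of the last link; the fingertips stand 173 mm ahead of it and the grasp point (between the pads) lies 155 mm ahead of it; z points along the fingers, y is the line along which they close (so a half turn about z gives the same grasp; the last joint's range is limited). The gripper opens to 85 mm and grips with 20 to 120 N. Pads are 22 mm wide; open, the fingers measure 114 mm over their backs; the gripper's body (76 mm by 85 mm) begins 54 mm behind the grasp point. The pads swing forward as they close: fully open they stand 13 mm farther back than shut.
Start: joints at [1.106, 0.124, 1.65, -0, 1.367, -0.083], TCP at [242.204, 603.178, 404.722] pointing down, gripper open.
Joint ranges: [-2.61, 2.61], [-1.02, 2.33], [0.03, 2.71], [-1.35, 4.49], [0.32, 2.68], [-2.91, 2.91]. Speed limits (rad/s): [2.57, 2.57, 3.14, 3.14, 3.14, 3.14].

INTERFACE

Orientations are given as a unit quaternion [w, x, y, z].
In Python, from plant import status, viewer, workorder gives the robot as it stands.
- The arm moves only by the shell command python3 -m pendant 'ROWS'. ROWS is JSON, a list of rows, each an object with "offset": the shift along the tool's x, y, z in units of 15 cm (1.0 is 15 cm), a list of three; "spin": the turn about the tool's z in units of 45 degrees (1.0 is 45 degrees); "jaw": the opening, from -1 (shut) to 1 (fully open). In form: [{"offset": [x, y, z], "spin": spin, "jaw": jaw}, ...]. A call has exactly 5 rows; each row is the pose to reach, as a shift and turn from the pose commanded when the call began, along the tool's axes at that moment; what a row does not reach only later rows make up. A row lasts 1/12 s, in which the tool goes at most 41.7 mm and 7.16 degrees, less where a joint would pass 70% of its speed; a pose out of reach is approached as far as the arm can. A call with a number of a shift or a turn outside -1 to 1 is refused whole. A call with a gripper value outside its range is refused whole. The fingers move at their own pace and stop on an object; the grip force is fixed at half the most. Time passes only in rows, so rows that repeat a pose let the fingers close, or fill a call up. It gives the time, the measured TCP pose, the force, the opening and the grip force at its end, in the units of the state.
- status.get_state(): the state, without advancing time (a new reading comes with each control period).
- viewer.grab_frame(name): name is "scene" or "top" or "wrist"; returns (picture, depth): 480x640x3 uint8, red, green, blue; 480x640 float32, mm along the optical axis (not along the pixel's ray), 0 where there is no reading.
- viewer.camera_params(name): a dict with "fovy" (degrees; the focal length in pixels is half the picture's height over the tangent of half this angle, whatever the lens; pixels are square), "cx", "cy" (the principal point, pixels), "k1" (the pictures are not rectified: a ray, as slopes to the right and down, at radius r is drawn at 1 + k1 r^2 times it, then the intrinsics apply), "rvec" (rotation vector, rad) and "tvec" (3), from world to camera coordinates, as OpenCV has them; the wrist camera has in their place "mount" (4x4, takes a point from camera to tool coordinates, whose origin is the TCP and whose axes are the flange's). Camera axes: x right, y down, z forward; pixel columns grow to the right and rows downward; lengths in mm; the calibration is good to about 2 mm. A picture is of the moment at which its call begins: read the wrist's pose just before it. camera_params takes no time and is no camera call.
- workorder.hand_in(): hands the job in; it is judged then, once.
The state is a dict: "clock": time; "qpos": joint angles; "dq": joint speeds; "effort": joint torques, N m; "tool_pos": TCP position; "orientation": TCP orientation; "wrist_force": force on the tool from outside, world axes, zero at the start; "torque": the same for the moment, N m; "opening": finger opening in mm; "grip_force": force on a finger pad.
Only numpy, scipy, OpenCV 4.12 (cv2) and the standard library are available. Lean on these libraries where they do the work, as an engineer would, in place of code of your own. Each camera call takes 0.05 s, during which the arm holds its last target. There are 200 camera calls.

## Working session

There is one attempt and no reset: what is moved stays moved. The work goes in short steps, Python scripts to look and compute and a shell command to move; the robot and the scene stay as the last step left them, time stands still between calls to the robot, and variables do not carry over. Pictures are saved under pics/ and viewed, at most 10 in all, crops included, and the job is handed in when it is done.

```bash
mkdir -p pics; ls
cat > h.py <<'E'
import numpy as np, cv2
from plant import status, viewer
from scipy.spatial.transform import Rotation as R
def params(n):
    p=viewer.camera_params(n); f=240/np.tan(np.radians(p['fovy'])/2); return p,f
def pose():
    s=status.get_state(); T=np.eye(4); q=s['orientation']
    T[:3,:3]=R.from_quat([q[1],q[2],q[3],q[0]]).as_matrix(); T[:3,3]=s['tool_pos']; return T
def cam2world(n,T=None):
    p,f=params(n)
    if n=='wrist': return (pose() if T is None else T)@np.array(p['mount'])
    M=np.eye(4); M[:3,:3]=cv2.Rodrigues(np.array(p['rvec'],float))[0]; M[:3,3]=np.ravel(p['tvec']); return np.linalg.inv(M)
def rays(n,uv):
    p,f=params(n); d=(np.atleast_2d(uv).astype(float)-[p['cx'],p['cy']])/f; x=d.copy()
    for _ in range(20): x=d/(1+p['k1']*(x**2).sum(1,keepdims=True))
    return np.c_[x,np.ones(len(x))]
def onplane(n,uv,z,T=None):
    C=cam2world(n,T); r=rays(n,uv)@C[:3,:3].T; o=C[:3,3]
    return o+r*((z-o[2])/r[:,2])[:,None]
def cloud(n,depth,T=None):
    v,u=np.mgrid[:480,:640]; uv=np.c_[u.ravel(),v.ravel()]
    C=cam2world(n,T); P=rays(n,uv)*depth.reshape(-1,1)
    return (P@C[:3,:3].T+C[:3,3]).reshape(480,640,3)
E
python3 - <<'E'
from h import *
s=status.get_state(); print(s)
for n in('scene','top'):
    im,d=viewer.grab_frame(n); cv2.imwrite(f'pics/{n}0.png',im[...,::-1]); np.savez(f'{n}0.npz',im=im,d=d); print(n,cam2world(n).round(2),(d>0).mean(),viewer.camera_params(n)['k1'])
E
```

```text
pics
{'clock': 0.0, 'qpos': array([ 1.10641173e+00,  1.24482528e-01,  1.65166515e+00,  6.34679274e-06,
        1.36750893e+00, -8.26021411e-02]), 'dq': array([-6.71098140e-05, -5.37790559e-05, -9.24297056e-04, -3.88657443e-04,
        7.13899683e-04,  2.35579550e-03]), 'effort': array([ 2.28517354e-03, -4.23613250e+01, -3.65452909e+01,  1.27599426e-05,
        7.02615085e-03,  2.17341878e-06]), 'tool_pos': array([242.08787004, 602.96326978, 403.47249705]), 'orientation': array([-2.81725546e-04,  1.89734539e-01,  9.81834884e-01, -9.92783028e-04]), 'wrist_force': array([0.40030086, 0.06133005, 0.27309842]), 'torque': array([-0.00624366,  0.03768689, -0.02197729]), 'grip_force': 0.0, 'opening': 85.42775678554355}
scene [[ 4.8000e-01 -5.9000e-01  6.5000e-01 -2.3222e+02]
 [-8.8000e-01 -3.2000e-01  3.6000e-01 -4.4842e+02]
 [-0.0000e+00 -7.5000e-01 -6.7000e-01  8.4762e+02]
 [ 0.0000e+00  0.0000e+00  0.0000e+00  1.0000e+00]] 0.995986328125 -0.14523032081070214
top [[-2.00000e-02 -9.90000e-01  1.50000e-01  3.43600e+02]
 [-1.00000e+00  2.00000e-02  0.00000e+00 -2.29600e+01]
 [-1.00000e-02 -1.50000e-01 -9.90000e-01  1.35507e+03]
 [ 0.00000e+00  0.00000e+00  0.00000e+00  1.00000e+00]] 0.9960481770833334 0.0005206326793359646
```

View pics/top0.png

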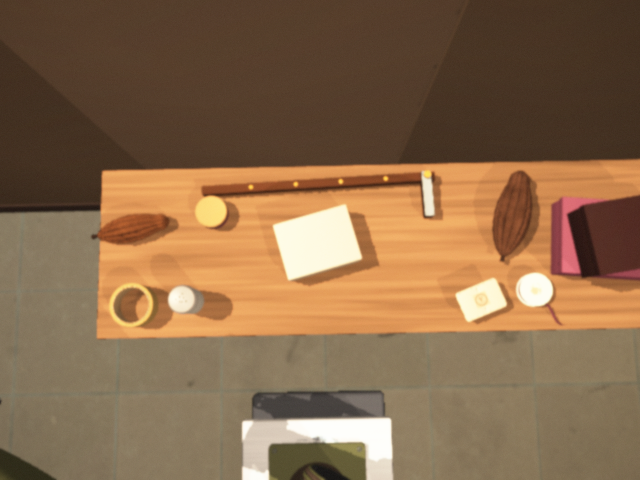

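View pics/scene0.png

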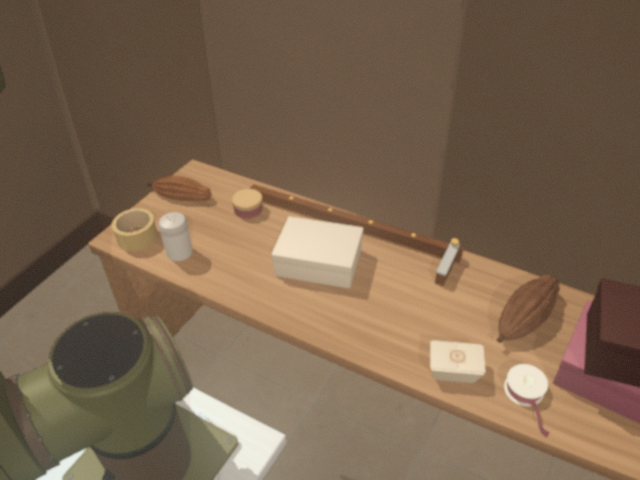

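The top view shows the carton at about (318,243), and the rail from (203,190) to (432,178). The stop is at the right (-y) end at (428,195), the tin at (211,212), the shaker at (184,299) and the truffle box at (482,299). The scene view agrees with this.

```bash
cat > meas.py <<'E'
from h import *
def meas(n,im,d,T=None):
    P=cloud(n,d,T); out={}
    hsv=cv2.cvtColor(im,cv2.COLOR_RGB2HSV)
    x,y,z=P[...,0],P[...,1],P[...,2]
    def top(m,zz):
        m=cv2.morphologyEx(m.astype(np.uint8),cv2.MORPH_OPEN,np.ones((3,3)))
        c=max(cv2.findContours(m,cv2.RETR_EXTERNAL,cv2.CHAIN_APPROX_NONE)[0],key=cv2.contourArea)
        w=onplane(n,c[:,0,:],zz,T)[:,:2].astype(np.float32); return cv2.minAreaRect(w),cv2.boxPoints(cv2.minAreaRect(w))
    reg=(x>380)&(x<760)
    carton=reg&(z>54)&(z<72)&(abs(y)<260)&(hsv[...,1]<90)&(hsv[...,2]>120)
    return P,hsv,carton,top
E
python3 - <<'E'
from meas import *
f=np.load('top0.npz'); im,d=f['im'],f['d']
P,hsv,m,top=meas('top',im,d)
r,b=top(m,62); print('carton',r,b.round(0).tolist(),m.sum())
for nm,u,v in(('bench',380,270),('carton',318,243),('rail',318,184),('tin',211,212),('shaker',184,299),('ball',482,299),('stop',428,200)):
    print(nm,P[v,u].round(1))
z=P[...,2];x=P[...,0];y=P[...,1]
# rail
r=(z>20)&(z<38)&(x>560)&(abs(y)<330); r[:, :]&=(hsv[...,2]<130)
r=r&(np.mgrid[:480,:640][0]<196)&(np.mgrid[:480,:640][1]<418)&(np.mgrid[:480,:640][1]>200)
c=max(cv2.findContours(r.astype(np.uint8),0,cv2.CHAIN_APPROX_NONE)[0],key=cv2.contourArea)
q=onplane('top',c[:,0],30)[:,:2].astype(np.float32);print('rail',cv2.minAreaRect(q),cv2.boxPoints(cv2.minAreaRect(q)).round().tolist())
for nm,(u0,u1,v0,v1),zz,t in(('tin',(190,232,190,232),36,22),('shaker',(160,215,280,320),97,75),('ball',(450,512,272,328),43,28),('stop',(415,440,165,222),30,18)):
    k=np.zeros_like(m);k[v0:v1,u0:u1]=z[v0:v1,u0:u1]>t
    if nm=='tin': k&=hsv[...,2]>150
    r,b=top(k,zz);print(nm,np.round(r[0],1),np.round(r[1],1),r[2],b.round().tolist())
E
```

```text
carton ((526.9464111328125, -9.133918762207031), (123.5299072265625, 162.61111450195312), 15.047198295593262) [[446.0, 53.0], [488.0, -104.0], [608.0, -72.0], [565.0, 85.0]] 4343
bench [ 468.6 -147.7   -1.8]
carton [523.3 -11.6  61.4]
rail [658.4 -13.9  36.3]
tin [599.9 221.8  39.5]
shaker [408.3 265.6  95.9]
ball [ 397.8 -358.    46. ]
stop [ 617.5 -255.2   34.4]
rail ((712.743896484375, 28.785232543945312), (435.7947998046875, 8.237046241760254), 89.85346984863281) [[708.0, -189.0], [716.0, -189.0], [717.0, 247.0], [709.0, 247.0]]
tin [603.  223.5] [68.7 67.1] 88.77996063232422 [[569.0, 190.0], [636.0, 188.0], [637.0, 257.0], [570.0, 259.0]]
shaker [408.4 268.4] [60.  57.2] 88.83816528320312 [[379.0, 239.0], [436.0, 238.0], [438.0, 298.0], [380.0, 299.0]]
ball [ 398.6 -355.8] [65.3 93.2] 21.51908302307129 [[351.0, -324.0], [385.0, -411.0], [446.0, -387.0], [412.0, -301.0]]
stop [ 634.8 -249.2] [ 42.2 104.2] 87.53485107421875 [[582.0, -268.0], [686.0, -272.0], [688.0, -230.0], [584.0, -226.0]]
```

```bash
python3 - <<'E'
from meas import *
f=np.load('top0.npz'); im,d=f['im'],f['d']
P,hsv,m,top=meas('top',im,d)
H,S,V=[hsv[...,i].astype(int) for i in range(3)]
k=(H>18)&(H<32)&(S>120)&(V>140); k[:165]=0;k[198:]=0;k[:,:232]=0;k[:,415:]=0
n,l,st,c=cv2.connectedComponentsWithStats(k.astype(np.uint8))
for i in range(1,n):
    if st[i,4]>4: print(st[i,4],c[i].round(1),onplane('top',c[i],31)[0].round(1))
# dark reddish rail front/back edges per column from V profile
print(V[176:200:1,275]);print(V[172:196,365]); print('row-gray stop',V[200,415:445]); print(V[186,415:445])
for uv in((203,190),): print(onplane('top',uv,30))
print(onplane('top',[(275,i) for i in range(176,200,4)],30).round(0)[:,:2].tolist())
E
python3 - <<'E'
import cv2
im=cv2.imread('pics/top0.png')[150:260,190:450]
cv2.imwrite('pics/crop0.png',cv2.resize(im,None,fx=3,fy=3,interpolation=cv2.INTER_CUBIC))
E
```

```text
9 [385. 178.] [ 670.1 -162.8   31. ]
9 [340. 181.] [665.4 -62.8  31. ]
8 [295.1 183.9] [661.1  36.9  31. ]
9 [250.3 186.9] [656.4 136.4  31. ]
[226 223 222 219 210 193 170 152 148 145 142 139 134 114  89  79 105 136
 169 202 226 234 236 237]
[225 222 209 184 152 136 134 136 137 142 136 122  96  78  91 125 162 199
 221 224 222 217 213 217]
row-gray stop [226 225 225 225 223 209 172 129 155 218 238 242 243 243 244 244 242 234
 199 168 160 161 161 161 164 183 212 227 228 229]
[175 180 185 185 173 135 111 162 227 241 243 244 243 244 244 244 237 204
 169 158 158 158 156 161 180 210 225 228 229 229]
[[651.84009732 241.6486251   30.        ]]
[[680.0, 81.0], [671.0, 82.0], [662.0, 82.0], [653.0, 82.0], [644.0, 82.0], [635.0, 82.0]]
```

View pics/crop0.png

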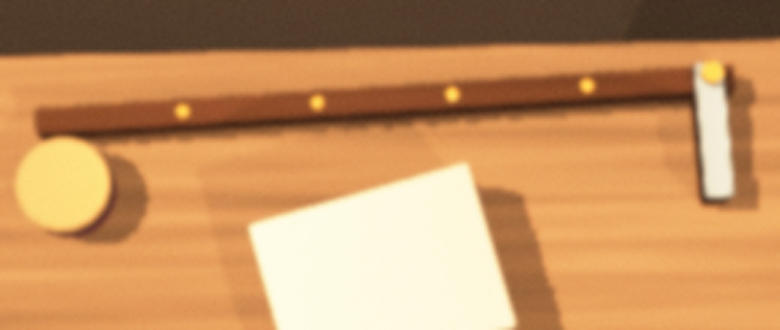

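Screw heads are 100 mm apart, so the rail yaw is about 0.046 rad and its centre about (663,-13). The carton goal is therefore about (600,-166). I'll push with open fingers as a two-point pusher, first toward the rail and then along it.

```bash
cat > go.py <<'E'
import sys; from h import *
def go(x,y,z,yaw):
    T=pose(); o=T[:3,:3].T@(np.array([x,y,z])-T[:3,3])/150
    cur=np.arctan2(T[1,1],T[0,1]); d=(yaw-cur+np.pi)%(2*np.pi)-np.pi
    s=status.get_state()
    print('offset',o.round(3),'spin',round(-d/np.radians(45),3),'| pos',T[:3,3].round(1),'yaw',round(cur,3),'t',round(s['clock'],2),'F',s['wrist_force'].round(1))
if __name__=='__main__': go(*map(float,sys.argv[1:5]))
E
python3 go.py 415 -8 300 1.617
```

```text
offset [-2.587 -3.349  0.696] spin -0.545 | pos [242.1 603.  403.6] yaw 1.189 t 0.1 F [ 0.  -0.6  0.2]
```

```bash
for i in 1 2 3 4; do python3 -m pendant '[{"offset":[-0.13,-0.17,0.03],"spin":0,"jaw":1},{"offset":[-0.26,-0.34,0.06],"spin":0,"jaw":1},{"offset":[-0.39,-0.5,0.09],"spin":0,"jaw":1},{"offset":[-0.52,-0.67,0.12],"spin":0,"jaw":1},{"offset":[-0.65,-0.84,0.15],"spin":0,"jaw":1}]'; done
python3 -m pendant '[{"offset":[0,0,0],"spin":-0.15,"jaw":1},{"offset":[0,0,0],"spin":-0.3,"jaw":1},{"offset":[0,0,0],"spin":-0.45,"jaw":1},{"offset":[0,0,0],"spin":-0.545,"jaw":1},{"offset":[0,0,0],"spin":-0.545,"jaw":1}]'; python3 go.py 415 -8 193 1.617
```

```text
clock: 0.52
tool_pos: [285.7, 448.5, 381.3]
orientation: [-0.0, 0.189, 0.982, -0.001]
wrist_force: [0.6, -0.2, 1.0]
opening: 85.7
grip_force: 0.0
clock: 0.93
tool_pos: [329.2, 295.2, 359.0]
orientation: [-0.0, 0.189, 0.982, -0.0]
wrist_force: [1.2, 0.6, -0.2]
opening: 85.5
grip_force: 0.0
clock: 1.35
tool_pos: [372.6, 141.9, 336.7]
orientation: [-0.0, 0.19, 0.982, -0.0]
wrist_force: [0.7, 0.1, -0.8]
opening: 85.8
grip_force: 0.0
clock: 1.77
tool_pos: [416.2, -11.4, 314.3]
orientation: [-0.0, 0.19, 0.982, 0.0]
wrist_force: [0.1, 0.5, -0.3]
opening: 84.9
grip_force: 0.0
clock: 2.18
tool_pos: [416.1, -10.0, 314.2]
orientation: [-0.0, -0.023, 1.0, 0.0]
wrist_force: [0.3, 1.2, 0.3]
opening: 85.5
grip_force: 0.0
offset [0.006 0.014 0.808] spin 0.001 | pos [416.1 -10.  314.2] yaw 1.618 t 2.18 F [0.3 1.2 0.3]
```

```bash
python3 -m pendant '[{"offset":[0,0.01,0.2],"spin":0,"jaw":1},{"offset":[0,0.01,0.4],"spin":0,"jaw":1},{"offset":[0,0.01,0.6],"spin":0,"jaw":1},{"offset":[0,0.01,0.75],"spin":0,"jaw":1},{"offset":[0,0.01,0.81],"spin":0,"jaw":1}]' | grep force
for i in 1 2 3 4; do python3 -m pendant '[{"offset":[-0.03,0,0],"spin":0,"jaw":1},{"offset":[-0.06,0,0],"spin":0,"jaw":1},{"offset":[-0.09,0,0],"spin":0,"jaw":1},{"offset":[-0.12,0,0],"spin":0,"jaw":1},{"offset":[-0.15,0,0],"spin":0,"jaw":1}]' | egrep 'pos|force'; done
python3 - <<'E'
from meas import *
im,d=viewer.grab_frame('scene'); cv2.imwrite('pics/scene1.png',im[...,::-1])
P,hsv,m,top=meas('scene',im,d); r,b=top(m,62); print(r,b.round().tolist())
E
```

```text
wrist_force: [-0.4, 0.4, 0.0]
grip_force: 0.0
tool_pos: [440.2, -7.4, 194.9]
wrist_force: [0.2, 0.2, 0.4]
grip_force: 0.0
tool_pos: [461.4, -6.1, 193.0]
wrist_force: [-2.6, 2.2, 1.8]
grip_force: 1.6
tool_pos: [484.2, -5.3, 193.1]
wrist_force: [-3.1, 0.4, 0.7]
grip_force: 1.6
tool_pos: [506.6, -4.2, 193.1]
wrist_force: [-1.9, 0.5, 0.6]
grip_force: 1.3
((574.9991455078125, -40.686256408691406), (130.8501739501953, 124.79291534423828), 2.6766858100891113) [[507.0, 19.0], [513.0, -106.0], [643.0, -100.0], [637.0, 25.0]]
```

View pics/scene1.png

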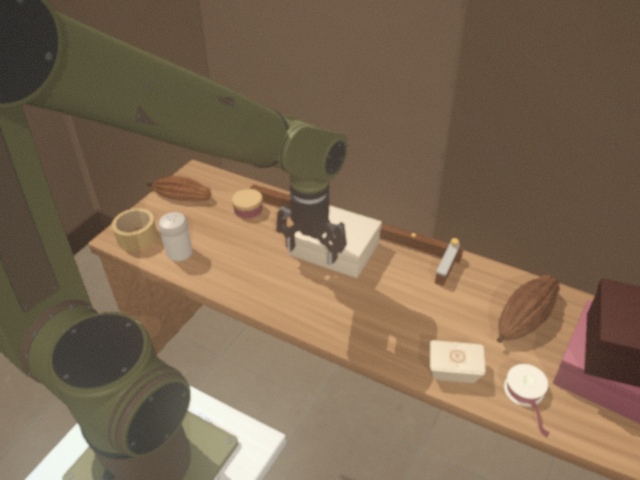

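The scene view shows the carton at (338,240) squared up in front of the rail, with both fingers against its near face. It has roughly 15 mm to go, so I'll push gently and watch the force.

```bash
python3 -m pendant '[{"offset":[-0.02,0,0],"spin":0,"jaw":1},{"offset":[-0.04,0,0],"spin":0,"jaw":1},{"offset":[-0.06,0,0],"spin":0,"jaw":1},{"offset":[-0.07,0,0],"spin":0,"jaw":1},{"offset":[-0.07,0,0],"spin":0,"jaw":1}]' | egrep 'pos|wrist'; for i in 1 2; do python3 -m pendant '[{"offset":[-0.01,0,0],"spin":0,"jaw":1},{"offset":[-0.02,0,0],"spin":0,"jaw":1},{"offset":[-0.02,0,0],"spin":0,"jaw":1},{"offset":[-0.02,0,0],"spin":0,"jaw":1},{"offset":[-0.02,0,0],"spin":0,"jaw":1}]' | egrep 'pos|wrist'; done
```

```text
tool_pos: [517.1, -3.7, 193.4]
wrist_force: [-0.9, 0.3, 1.3]
tool_pos: [519.7, -3.6, 193.3]
wrist_force: [-1.6, -0.9, 2.1]
tool_pos: [521.9, -3.4, 193.2]
wrist_force: [-9.0, -0.3, 6.8]
```

```bash
python3 -m pendant '[{"offset":[-0.01,0,0],"spin":0,"jaw":1},{"offset":[-0.01,0,0],"spin":0,"jaw":1},{"offset":[-0.01,0,0],"spin":0,"jaw":1},{"offset":[-0.01,0,0],"spin":0,"jaw":1},{"offset":[-0.01,0,0],"spin":0,"jaw":1}]' | egrep 'pos|wrist'
python3 -m pendant '[{"offset":[0.05,0,0],"spin":0,"jaw":1},{"offset":[0.15,0,0],"spin":0,"jaw":1},{"offset":[0.25,0,-0.1],"spin":0,"jaw":1},{"offset":[0.25,0,-0.35],"spin":0,"jaw":1},{"offset":[0.25,0,-0.6],"spin":0,"jaw":1}]' | egrep 'pos|wrist'; python3 go.py 585 110 285 1.617
python3 - <<'E'
from meas import *
T=pose(); im,d=viewer.grab_frame('wrist'); cv2.imwrite('pics/wrist1.png',im[...,::-1])
P,hsv,m,top=meas('wrist',im,d,T); r,b=top(m,62); print(r,b.round().tolist())
im,d=viewer.grab_frame('top'); P,hsv,m,top=meas('top',im,d); r,b=top(m,62); print(r,b.round().tolist())
E
```

```text
tool_pos: [522.6, -3.4, 193.1]
wrist_force: [-13.8, -0.5, 12.0]
tool_pos: [485.2, -4.9, 282.1]
wrist_force: [1.1, -0.1, 0.2]
offset [-0.7    0.735 -0.021] spin -0.0 | pos [485.2  -4.9 282.1] yaw 1.617 t 6.4 F [ 1.1 -0.1  0.2]
((566.6539306640625, -8.194480895996094), (71.15721893310547, 139.6851043701172), 2.631865978240967) [[528.0, 60.0], [534.0, -80.0], [605.0, -76.0], [599.0, 63.0]]
((593.5787353515625, -17.97376251220703), (123.34233856201172, 162.96263122558594), 2.198514461517334) [[529.0, 61.0], [535.0, -102.0], [658.0, -97.0], [652.0, 66.0]]
```

Top camera puts the carton at (593.6,-18.0) with yaw 0.038, which is flush with the rail. Next I'll move round to its left end.

```bash
python3 -m pendant '[{"offset":[-0.13,0.16,0],"spin":0,"jaw":1},{"offset":[-0.26,0.32,0],"spin":0,"jaw":1},{"offset":[-0.4,0.48,0],"spin":0,"jaw":1},{"offset":[-0.53,0.64,0],"spin":0,"jaw":1},{"offset":[-0.66,0.8,0],"spin":0,"jaw":1}]' | egrep 'pos|wrist'
for i in 1 2 3; do python3 -m pendant '[{"offset":[0,0,0],"spin":0.14,"jaw":1},{"offset":[0,0,0],"spin":0.28,"jaw":1},{"offset":[0,0,0],"spin":0.42,"jaw":1},{"offset":[0,0,0],"spin":0.56,"jaw":1},{"offset":[0,0,0],"spin":0.667,"jaw":1}]' | egrep 'pos|wrist'; done; python3 go.py 582 115 193 0.046
```

```text
tool_pos: [581.0, 120.7, 282.8]
wrist_force: [0.8, -0.3, 0.4]
tool_pos: [580.3, 119.6, 282.6]
wrist_force: [0.9, -0.5, 0.3]
tool_pos: [580.3, 119.5, 282.7]
wrist_force: [0.9, 0.3, -0.6]
tool_pos: [580.2, 119.4, 282.7]
wrist_force: [0.5, 0.8, -0.6]
offset [-0.03   0.01   0.598] spin -0.007 | pos [580.2 119.4 282.7] yaw 0.041 t 8.17 F [ 0.5  0.8 -0.6]
```

```bash
python3 -m pendant '[{"offset":[-0.03,0.01,0.15],"spin":0,"jaw":1},{"offset":[-0.03,0.01,0.3],"spin":0,"jaw":1},{"offset":[-0.03,0.01,0.45],"spin":0,"jaw":1},{"offset":[-0.03,0.01,0.55],"spin":0,"jaw":1},{"offset":[-0.03,0.01,0.6],"spin":0,"jaw":1}]' | egrep 'pos|wrist'
for i in 1 2 3 4 5 6; do python3 -m pendant '[{"offset":[-0.04,0,0],"spin":0,"jaw":1},{"offset":[-0.08,0,0],"spin":0,"jaw":1},{"offset":[-0.12,0,0],"spin":0,"jaw":1},{"offset":[-0.16,0,0],"spin":0,"jaw":1},{"offset":[-0.19,0,0],"spin":0,"jaw":1}]' | egrep 'pos|wrist'; done
python3 go.py 590 -76 193 0.046
python3 - <<'E'
from meas import *
im,d=viewer.grab_frame('top'); cv2.imwrite('pics/top2.png',im[...,::-1]);P,hsv,m,top=meas('top',im,d); r,b=top(m,62); print(r,b.round().tolist())
E
```

```text
tool_pos: [580.7, 114.8, 190.0]
wrist_force: [-0.8, 1.2, 0.7]
tool_pos: [583.7, 85.5, 194.6]
wrist_force: [0.3, -0.1, 0.1]
tool_pos: [584.6, 57.8, 193.7]
wrist_force: [-1.7, 4.7, 2.5]
tool_pos: [585.8, 29.5, 193.7]
wrist_force: [-0.5, 5.6, 3.7]
tool_pos: [587.1, 1.0, 193.7]
wrist_force: [-0.8, 5.0, 4.2]
tool_pos: [588.4, -27.4, 193.7]
wrist_force: [-1.6, 6.1, 4.1]
tool_pos: [589.6, -55.9, 193.7]
wrist_force: [-1.0, 6.3, 4.5]
offset [-0.134 -0.003  0.005] spin -0.001 | pos [589.6 -55.9 193.7] yaw 0.045 t 11.08 F [-1.   6.3  4.5]
((600.3430786132812, -172.8675079345703), (124.04501342773438, 107.77137756347656), 1.8201320171356201) [[537.0, -121.0], [540.0, -229.0], [664.0, -225.0], [661.0, -117.0]]
```

```bash
python3 -m pendant '[{"offset":[-0.03,0,0],"spin":0,"jaw":1},{"offset":[-0.06,0,0],"spin":0,"jaw":1},{"offset":[-0.08,0,0],"spin":0,"jaw":1},{"offset":[-0.1,0,0],"spin":0,"jaw":1},{"offset":[-0.1,0,0],"spin":0,"jaw":1}]' | egrep 'pos|wrist'
for i in 1 2; do python3 -m pendant '[{"offset":[-0.01,0,0],"spin":0,"jaw":1},{"offset":[-0.02,0,0],"spin":0,"jaw":1},{"offset":[-0.02,0,0],"spin":0,"jaw":1},{"offset":[-0.02,0,0],"spin":0,"jaw":1},{"offset":[-0.02,0,0],"spin":0,"jaw":1}]' | egrep 'pos|wrist'; done
```

```text
tool_pos: [590.3, -71.0, 193.5]
wrist_force: [0.1, 3.1, 2.7]
tool_pos: [590.4, -73.6, 193.5]
wrist_force: [-1.0, 6.0, 4.4]
tool_pos: [590.5, -76.4, 193.5]
wrist_force: [-1.1, 5.2, 4.1]
```

```bash
for i in 1 2; do python3 -m pendant '[{"offset":[-0.01,0,0],"spin":0,"jaw":1},{"offset":[-0.015,0,0],"spin":0,"jaw":1},{"offset":[-0.015,0,0],"spin":0,"jaw":1},{"offset":[-0.015,0,0],"spin":0,"jaw":1},{"offset":[-0.015,0,0],"spin":0,"jaw":1}]' | egrep 'pos|wrist'; done
```

```text
tool_pos: [590.6, -77.1, 193.5]
wrist_force: [-1.2, 14.1, 5.9]
tool_pos: [590.7, -77.8, 193.6]
wrist_force: [-1.2, 22.9, 7.9]
```

Contact with the stop came at y≈-77, as predicted. I'll back off, rise, and check.

```bash
python3 -m pendant '[{"offset":[0.05,0,0],"spin":0,"jaw":1},{"offset":[0.15,0,0],"spin":0,"jaw":1},{"offset":[0.3,0,0],"spin":0,"jaw":1},{"offset":[0.4,0,-0.2],"spin":0,"jaw":1},{"offset":[0.4,0,-0.47],"spin":0,"jaw":1}]' | egrep 'pos|wrist'
python3 -m pendant '[{"offset":[0.1,-0.1,-0.25],"spin":0,"jaw":1},{"offset":[0.2,-0.2,-0.4],"spin":0,"jaw":1},{"offset":[0.3,-0.3,-0.6],"spin":0,"jaw":1},{"offset":[0.4,-0.4,-0.7],"spin":0,"jaw":1},{"offset":[0.4,-0.5,-0.7],"spin":0,"jaw":1}]' | egrep 'pos|wrist'
python3 - <<'E'
from meas import *
im,d=viewer.grab_frame('top'); cv2.imwrite('pics/crop3.png',cv2.resize(im[150:330,160:520,::-1],None,fx=2.2,fy=2.2,interpolation=cv2.INTER_CUBIC));P,hsv,m,top=meas('top',im,d); m[:,420:]=0; r,b=top(m,62); print(r,b.round(1).tolist())
c=np.array(r[0])-[663.25,-13.1]; a=.0458; print('rail frame',c@[np.cos(a),np.sin(a)],c@[-np.sin(a),np.cos(a)])
E
```

```text
tool_pos: [585.3, -19.0, 258.7]
wrist_force: [0.2, 0.7, -0.7]
tool_pos: [510.3, 36.7, 373.5]
wrist_force: [-0.3, -0.4, 1.4]
((599.5275268554688, -160.12628173828125), (123.24222564697266, 151.51361083984375), 2.4133901596069336) [[534.7999877929688, -87.0], [541.2000122070312, -238.39999389648438], [664.2999877929688, -233.1999969482422], [657.9000244140625, -81.80000305175781]]
rail frame -70.38710118997834 -143.95463553325303
```

View pics/crop3.png

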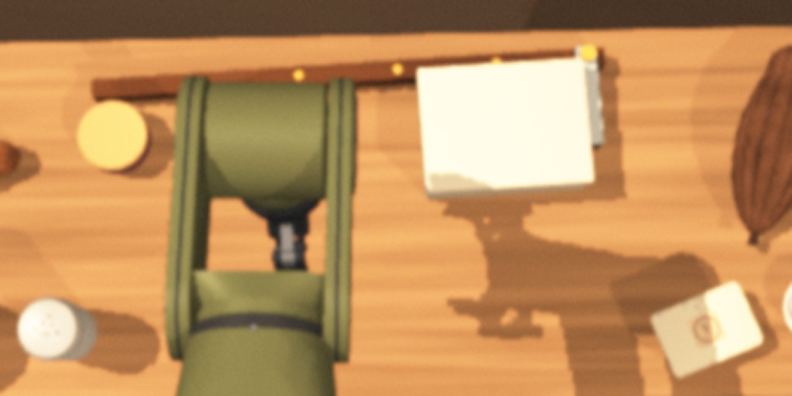

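The crop shows the carton from (417,68) to (594,185), flush to the rail and against the stop at (598,100). The tin (113,136), shaker (50,330) and truffle box (707,328) look unmoved. My mask cut off the carton's right edge, so I used its clean left edge. That puts its centre at about (-70,-150) in the rail frame, yaw within 0.01, which is on target.

```bash
python3 -m pendant '[{"offset":[0,0,0],"spin":0,"jaw":1},{"offset":[0,0,0],"spin":0,"jaw":1},{"offset":[0,0,0],"spin":0,"jaw":1},{"offset":[0,0,0],"spin":0,"jaw":1},{"offset":[0,0,0],"spin":0,"jaw":1}]' | grep wrist; python3 -c "
from plant import workorder; print(workorder.hand_in())"
```

```text
wrist_force: [0.4, -0.1, 0.1]
the job is handed in; nothing more can be done
None
```

I pushed the carton flush against the back rail and snug against the stop, backed the arm clear and handed the job in; the final top view put it on target, the tin, shaker and truffle box looked unmoved, and no verdict came back.

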